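Line up the pill vials by height on the pull-out tray

ROBOT

A 7-joint arm with a two-finger parallel gripper is mounted at the origin on the work surface. World frame = base frame: x ahead of the robot, y to its left, z up, the work surface at z = 0. Lengths are in m, angles in rad, forces in N, time in s.
With the tool pointing down it reaches from about 0.4 to 0.9 m from the base axis. Payload 5.6 kg.
Tool frame: the origin (TCP) lies midway between the tips of the shut fingers; the grasp point (between the pads) lies 19 mm behind it; z points along the fingers, y is the line along which they close (so a half turn about z gives the same grasp; the last joint's range is limited). The gripper opens to 92 mm and grips with 3 to 60 N. Pads are 20 mm wide; open, the fingers measure 128 mm over their backs; the gripper's body (75 mm by 189 mm) begins 69 mm behind the grasp point.
Start: joints at [-1.244, 0.468, -0.012, 1.603, 0.006, 1.071, -0.056], TCP at [0.235, 0.606, 0.215] pointing down, gripper open.
Joint ranges: [-2.53, 2.53], [-0.31, 2.02], [-1.57, 1.55], [0.28, 2.44], [-1.29, 4.43], [0.15, 1.84], [-2.92, 2.92]. Speed limits (rad/s): [2.57, 2.57, 3.14, 3.14, 3.14, 3.14, 3.14].

INTERFACE

Orientations are given as a 3x3 rotation matrix whose columns are the frame's x, y, z axes.
In Python, from station import env, effector, solver, viewer, workorder, search_frame, tip_of gives the robot as it stands. Calls block until the motion is done:
- env.reach(position, orientation): joint-space move of the TCP to a pose.
- env.movel(position, frame=None, rate=0.15): straight line of the TCP; frame=None keeps the orientation; rate is the mean speed in m/s.
- env.goto_joints(angles): joint-space move.
- effector.release() and effector.grasp(squeeze=None): open the fingers fully, or close them until they stop; squeeze is the grip in N (None keeps the last).
- env.pause(seconds).
- solver.inverse_kinematics(position, orientation): joint angles nearest the present ones, or None.
- env.sense(): the state.
- viewer.read_camera(name): name is "scene" or "top" or "wrist"; returns (picture, depth): 384x512x3 uint8, red, green, blue; 384x512 float32, m along the optical axis (not along the pixel's ray), 0 where there is no reading.
- viewer.camera_info(name): a dict with "intrinsics" (3x3 intrinsics, pixels), "eye" and "rotation" of the camera in the world; the wrist camera has in their place "T_tool_cam" (4x4, takes a point from camera to tool coordinates, whose origin is the TCP and whose axes are the flange's). Camera axes: x right, y up, looking along -z (the intrinsics and any distortion apply to the point x, -y, -z); pixel columns grow to the right and rows downward; lengths in m; the calibration is good to about 2 mm. The wrist camera is an equidistant fisheye: a pixel r from the principal point sees the ray r / f radians off the axis. A picture is of the moment at which its call begins: read the wrist's pose just before it. camera_info takes no time and is no camera call.
A pose or a line that the arm cannot do raises env.PlanningError and nothing moves.
- workorder.finish_job(): hands the job in; it is judged then, once.
Trained networks look in the newest picture that a camera, given by its name, has taken for a name from the list of things; names that differ only in an ending like _2 or _b are one class to them, and where a whole thing is asked for, a point or a joint stands for the part that bears it (a point fixed in the world has none). Each returns a list of dicts, best first, with "score" (0 to 1); they miss things now and then, are a little off and sometimes report something else, mostly with a low value. They report only what shows in the picture. A call takes as long as a camera call. They do not tell look-alikes from the thing itself.
- search_frame(camera, name): "at" ([x, y, z] in m, in world coordinates, good to about 4 mm: the middle of the surface that is visible of it).
- tip_of(camera, name): "at" ([x, y, z] in m, in world coordinates, good to about 4 mm: a listed point, or the origin of a listed thing).
The state is a dict: "t": time; "joint_positions": joint angles; "joint_velocities": joint speeds; "tau": joint torques, N m; "ee_pos": TCP position; "tcp_rot": TCP orientation; "wrist_force": force on the tool from outside, world axes, zero at the start; "moment": the same for the moment, N m; "gripper_width": finger opening in m; "grasp_force": force on a finger pad.
Only numpy, scipy, OpenCV 4.12 (cv2) and the standard library are available. Lean on these libraries where they do the work, as an engineer would, in place of code of your own. Each camera call takes 0.05 s, during which the arm holds its last target. There are 200 camera calls.

TASK

Put the four orange pill vials away on the pull-out tray, one upright in the middle of each round mat along the rail, in order of height: the tallest on the mat next to the white ring dish, stepping down to the shortest at the other end of the row. Leave the ring dish and the white tablet bottle where they stand.

Things in the scene. Friction and masses are not known exactly. Their poses are not given: they have to be found in the camera images.
- vial_112: The tallest of the four closed pill vials: orange plastic body with a white paper label and a white ribbed cap, 112 mm tall, 50 mm across the cap (body 4 mm less), under 150 g, standing upright loose on the counter (counter top at z = 0). Origin: centre of its underside; z up along its axis.
- vial_92: The second tallest of the four closed pill vials: orange plastic body with a white paper label and a white ribbed cap, 92 mm tall, 42 mm across the cap (body 4 mm less), under 150 g, standing upright loose on the counter (counter top at z = 0). Origin: centre of its underside; z up along its axis.
- vial_74: The second shortest of the four closed pill vials: orange plastic body with a white paper label and a white ribbed cap, 74 mm tall, 36 mm across the cap (body 4 mm less), under 150 g, standing upright loose on the counter (counter top at z = 0). Origin: centre of its underside; z up along its axis.
- vial_56: The shortest of the four closed pill vials: orange plastic body with a white paper label and a white ribbed cap, 56 mm tall, 32 mm across the cap (body 4 mm less), under 150 g, standing upright loose on the counter (counter top at z = 0). Origin: centre of its underside; z up along its axis.
- mat_1: Round charcoal mat, 58 mm across, 3 mm thick, fixed to the aluminium tray. Origin: centre of its underside; a vial on it has its underside 3 mm above that. Left end of the row of four (the tray's +y end). The mats are 72 mm apart in a straight line, 12 mm above the counter; their y axis runs along the row to this end, x across it, away from the robot.
- mat_2: Round charcoal mat, 58 mm across, 3 mm thick, fixed to the aluminium tray. Origin: centre of its underside; a vial on it has its underside 3 mm above that. Second from the left. A steel gallery rail runs along the row 58 mm behind its centre line (+x), its top 40 mm above the counter.
- mat_3: Round charcoal mat, 58 mm across, 3 mm thick, fixed to the aluminium tray. Origin: centre of its underside; a vial on it has its underside 3 mm above that. Third from the left. Behind the row (+x) is the medicine shelf: front edge 125 mm from the centre line, board top 166 mm above the counter, stock on it up to 235 mm.
- mat_4: Round charcoal mat, 58 mm across, 3 mm thick, fixed to the aluminium tray. Origin: centre of its underside; a vial on it has its underside 3 mm above that. Right end of the row (the tray's -y end). In front of the row (-x) a flat hair pick and nail file (7 mm thick) lie on the tray, which ends 99 mm from the centre line in a lip 30 mm above the counter.
- ring_dish: White ceramic ring dish with a small cone in the middle, 80 mm across, 32 mm high, loose on the tray just past one end of the row of mats, 78 mm from the centre of the end mat; it may be at either end. A blue-lidded flat balm tin (62 mm across, 22 mm high) lies past the other end. Origin: centre of its underside.
- white_bottle: White tablet bottle with a green label and a blue cap, 46 mm across, 86 mm tall, standing loose on the counter among the vials; it is not one of the vials. Origin: centre of its underside. A flat contact lens case, 66 x 30 x 16 mm, also lies on the counter, 90 mm or more from any vial.
Not all that is in view belongs to the job. What is shaped like the vial_56 but yellow is not meant.

How it is judged:
By the outcome, as a careful person would: the job done as asked, in the order asked, and still so for the second after the job is handed in, with the robot touching nothing.
It also fails if it takes over 99 s, if anything falls off the work surface, if the arm or the gripper's body presses on something with over 40 N, if the wrist force passes 120 N, or if a joint passes its speed limit or range.

## Working session

There is one attempt and no reset: what is moved stays moved. The work goes in short steps, each a Python script; the robot and the scene stay as the last script left them, time stands still between calls to the robot, and variables do not carry over. Pictures are saved under pics/ and viewed, at most 14 in all, crops included, and the job is handed in when it is done.

```bash
mkdir -p pics; ls
python3 - <<'E'
from station import env, effector, solver, viewer, workorder, search_frame, tip_of
import cv2, numpy as np
for c in ("top","scene"):
    p,d=viewer.read_camera(c); cv2.imwrite(f"pics/{c}0.png",p[:,:,::-1])
    i=viewer.camera_info(c); print(c,np.round(i["intrinsics"],1).tolist(),np.round(i["eye"],3),np.round(i["rotation"],3).tolist(),[k for k in i])
    for n in ["vial_112","vial_92","vial_74","vial_56","mat_1","mat_2","mat_3","mat_4","ring_dish","white_bottle"]:
        print(n,[(round(r["score"],2),np.round(r["at"],3).tolist()) for r in tip_of(c,n)[:6]])
print(env.sense()["t"], env.sense()["tcp_rot"])
E
```

```text
pics
top [[376.2, 0.0, 251.8], [0.0, 376.2, 198.1], [0.0, 0.0, 1.0]] [ 0.387 -0.001  0.994] [[0.014, 0.984, -0.176], [-1.0, 0.018, 0.021], [0.024, 0.175, 0.984]] ['intrinsics', 'eye', 'rotation']
vial_112 [(0.84, [0.444, 0.067, 0.002]), (0.81, [0.545, 0.367, 0.002]), (0.75, [0.425, -0.218, -0.0]), (0.73, [0.381, -0.29, 0.001]), (0.63, [0.509, -0.37, -0.002])]
vial_92 [(0.84, [0.444, 0.067, 0.002]), (0.81, [0.545, 0.367, 0.002]), (0.75, [0.425, -0.218, -0.0]), (0.73, [0.381, -0.29, 0.001]), (0.63, [0.509, -0.37, -0.002])]
vial_74 [(0.84, [0.444, 0.067, 0.002]), (0.81, [0.545, 0.367, 0.002]), (0.75, [0.425, -0.218, -0.0]), (0.73, [0.381, -0.29, 0.001]), (0.63, [0.509, -0.37, -0.002])]
vial_56 [(0.84, [0.444, 0.067, 0.002]), (0.81, [0.545, 0.367, 0.002]), (0.75, [0.425, -0.218, -0.0]), (0.73, [0.381, -0.29, 0.001]), (0.63, [0.509, -0.37, -0.002])]
mat_1 [(0.79, [0.673, 0.036, 0.014]), (0.74, [0.658, -0.11, 0.015]), (0.61, [0.678, 0.104, 0.012])]
mat_2 [(0.79, [0.673, 0.036, 0.014]), (0.74, [0.658, -0.11, 0.015]), (0.61, [0.678, 0.104, 0.012])]
mat_3 [(0.79, [0.673, 0.036, 0.014]), (0.74
[... 1319 characters left out ...]
, [0.676, 0.108, 0.013]), (0.58, [0.677, 0.034, 0.015])]
mat_2 [(0.85, [0.665, -0.034, 0.012]), (0.66, [0.657, -0.108, 0.009]), (0.58, [0.676, 0.108, 0.013]), (0.58, [0.677, 0.034, 0.015])]
mat_3 [(0.85, [0.665, -0.034, 0.012]), (0.66, [0.657, -0.108, 0.009]), (0.58, [0.676, 0.108, 0.013]), (0.58, [0.677, 0.034, 0.015])]
mat_4 [(0.85, [0.665, -0.034, 0.012]), (0.66, [0.657, -0.108, 0.009]), (0.58, [0.676, 0.108, 0.013]), (0.58, [0.677, 0.034, 0.015])]
ring_dish [(0.78, [0.651, -0.183, 0.009])]
white_bottle [(0.9, [0.457, -0.059, -0.0])]
1.1 [[-9.32347846e-01  3.61562572e-01  3.27400053e-05]
 [ 3.61562571e-01  9.32347846e-01 -4.27123705e-05]
 [-4.59682679e-05 -2.79852261e-05 -9.99999999e-01]]
```

View pics/top0.png

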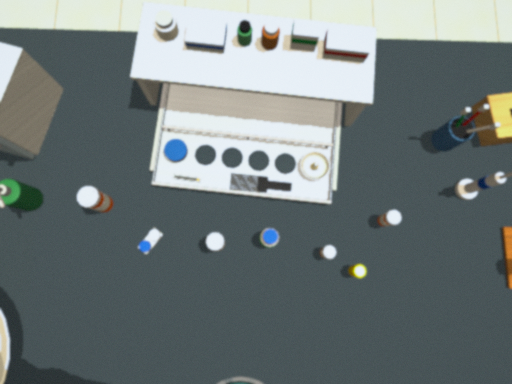

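View pics/scene0.png

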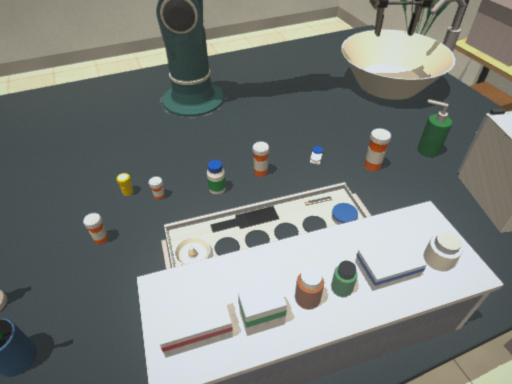

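The tray mats lie at about (205–285, 155–163) in the top view. The dish is at (313, 165), on the -y side, and the tin is at the other end. The vials' caps are at (88, 197), (215, 242), (329, 252) and (393, 217). The yellow look-alike is at (359, 271) and the white bottle at (270, 237). So the tallest vial goes on mat_4.

```bash
cat > h.py <<'E'
from station import env, effector, solver, viewer, workorder, search_frame, tip_of
import numpy as np, cv2
def cloud(c):
    p,d=viewer.read_camera(c); i=viewer.camera_info(c); K=np.array(i["intrinsics"])
    v,u=np.mgrid[:384,:512]
    P=np.stack([(u-K[0,2])/K[0,0]*d,-(v-K[1,2])/K[1,1]*d,-d],-1)@np.array(i["rotation"]).T+np.array(i["eye"])
    return p,d,P
def cap(P,xy):
    "top of the thing near xy: height, centre and extent of its top face"
    m=(np.hypot(P[...,0]-xy[0],P[...,1]-xy[1])<.045)&(P[...,2]>.03)
    q=P[m]; h=np.percentile(q[:,2],90); q=q[q[:,2]>h-.006]
    lo,hi=np.percentile(q[:,:2],2,axis=0),np.percentile(q[:,:2],98,axis=0)
    return h,(lo+hi)/2,hi-lo
def mats(p,P):
    "dark discs on the tray"
    m=((p.max(-1)<90)&(np.abs(P[...,2]-.015)<.012)&(np.abs(P[...,0]-.667)<.06)&(np.abs(P[...,1])<.16)).astype(np.uint8)
    n,l,s,c=cv2.connectedComponentsWithStats(m)
    return [(s[k,4],s[k,2:4].tolist(),P[l==k].mean(0)) for k in range(1,n) if s[k,4]>150]
E
python3 - <<'E'
from h import *
p,d,P=cloud("top")
for xy in [(.545,.367),(.444,.064),(.425,-.216),(.511,-.37),(.38,-.288),(.455,-.06)]:
    print(xy,*[np.round(a,4) for a in cap(P,xy)])
for a in mats(p,P): print(a[0],a[1],np.round(a[2],4))
for s in (1,-1):
    R=np.array([[0,s,0],[s,0,0],[0,0,-1.]])
    for q in [(.545,.367,.1),(.444,.064,.05),(.425,-.216,.03),(.511,-.37,.1),(.657,-.109,.25),(.677,.106,.05),(.657,-.109,.1)]:
        j=solver.inverse_kinematics(q,R); print(s,q,None if j is None else np.round(j,2))
E
```

```text
(0.545, 0.367) 0.1152 [0.5408 0.3691] [0.0449 0.0444]
(0.444, 0.064) 0.0955 [0.4425 0.0686] [0.0379 0.0378]
(0.425, -0.216) 0.0591 [ 0.4222 -0.213 ] [0.0295 0.0289]
(0.511, -0.37) 0.077 [ 0.5092 -0.3711] [0.0325 0.0329]
(0.38, -0.288) 0.0595 [ 0.3769 -0.287 ] [0.029  0.0289]
(0.455, -0.06) 0.0889 [ 0.4559 -0.0637] [0.0312 0.0314]
185 [17, 16] [0.6787 0.1057 0.0166]
1 (0.545, 0.367, 0.1) [-0.85  0.61  0.29  1.68 -0.22  0.88 -0.47]
1 (0.444, 0.064, 0.05) [-0.55  0.42  0.39  2.22 -0.3   0.55  0.07]
1 (0.425, -0.216, 0.03) [-0.13  0.55  0.65  2.17 -0.6   0.6   0.96]
1 (0.511, -0.37, 0.1) [-0.02  0.71  0.86  1.78 -0.65  0.96  1.11]
1 (0.657, -0.109, 0.25) [-0.37  0.53  0.7   1.56 -0.36  1.19  0.4 ]
1 (0.677, 0.106, 0.05) [-0.55  0.76  0.5   1.64 -0.45  0.87  0.14]
1 (0.657, -0.109, 0.1) [-0.29  0.68  0.59  1.68 -0.45  0.93  0.47]
-1 (0.545, 0.367, 0.1) [-0.42  0.63 -0.31  1.65  0.24  0.9   2.31]
-1 (0.444, 0.064, 0.05) [-0.1   0.41 -0.14  2.19  0.11  0.55  2.82]
-1 (0.425, -0.216, 0.03) [-0.54  1.03  1.34  2.19 -1.22  1.09 -1.64]
-1 (0.511, -0.37, 0.1) [-0.23  1.04  1.34  1.79 -1.07  1.26 -1.73]
-1 (0.657, -0.109, 0.25) [-0.66  0.83  1.34  1.58 -0.82  1.4  -2.38]
-1 (0.677, 0.106, 0.05) [-0.05  0.73 -0.23  1.6   0.2   0.84  2.78]
-1 (0.657, -0.109, 0.1) [-0.65  1.08  1.33  1.7  -1.1   1.3  -2.22]
```

```bash
cat >> h.py <<'E'
A=-0.09  # row yaw, refined below
def R(a=A):
    c,s=np.cos(a),np.sin(a); x=np.array([c,s,0]); y=np.array([-s,c,0])
    return np.column_stack([y,x,[0,0,-1]])
def pick(xy,H,squeeze=15):
    z=H-.007-.019
    env.reach([*xy,H+.06],R()); env.movel([*xy,z],rate=.12)
    effector.grasp(squeeze); s=env.sense()
    print("grip",round(s["gripper_width"],4),round(s["grasp_force"],1),np.round(s["ee_pos"],4))
    env.movel([*xy,.15+z],rate=.2)
    print("lifted",round(env.sense()["gripper_width"],4),"t",env.sense()["t"])
E
python3 - <<'E'
from h import *
p,d,P=cloud("top")
g=p.max(-1)
m=((g<100)&(np.abs(P[...,0]-.667)<.055)&(np.abs(P[...,1])<.16)).astype(np.uint8)
n,l,s,c=cv2.connectedComponentsWithStats(m)
for k in range(1,n):
    if s[k,4]>40: print(s[k].tolist(),np.round(c[k],2),np.round(P[l==k].mean(0),4))
print([g[int(r),int(c)] for c,r in [(205,155),(232,157),(259,160),(285,163)]],[np.round(P[int(r),int(c)],4) for c,r in [(205,155),(232,157),(259,160),(285,163)]])
pick((.5415,.3685),.112)
E
```

```text
[196, 146, 19, 18, 246] [205.14 154.42] [0.6784 0.1059 0.0168]
[223, 149, 18, 17, 246] [231.64 157.26] [0.672  0.0346 0.0168]
[250, 152, 18, 17, 240] [258.39 160.07] [ 0.6657 -0.0374  0.0169]
[276, 155, 18, 17, 244] [284.68 163.07] [ 0.6589 -0.1083  0.0165]
[np.uint8(89), np.uint8(90), np.uint8(87), np.uint8(90)] [array([0.6766, 0.1062, 0.0171]), array([0.6736, 0.0338, 0.0136]), array([ 0.6657, -0.039 ,  0.0175]), array([ 0.6587, -0.1089,  0.0179])]
grip 0.0491 15.0 [0.5416 0.3685 0.0861]
lifted 0.0498 t 5.125
```

```bash
cat >> h.py <<'E'
A=-.091
def mat(k): return np.array([.66875,-.0013])+(2.5-k)*.072*np.array([np.sin(.091),np.cos(.091)])
def place(k,H):
    xy=mat(k); z=H-.026+.0155
    env.movel([*xy,z+.14],R(),rate=.25)
    env.movel([*xy,z+.015],rate=.2); env.movel([*xy,z],rate=.04)
    s=env.sense(); print("down",np.round(s["wrist_force"],1),np.round(s["ee_pos"],4),round(s["gripper_width"],4))
    effector.release(); env.pause(.2)
    env.movel([*xy,H+.08],rate=.2); print("t",env.sense()["t"])
E
python3 - <<'E'
from h import *
place(4,.112)
env.movel([.5,-.25,.2],rate=.3)
p,d,P=cloud("top"); cv2.imwrite("pics/top1.png",cv2.resize(p[100:260,150:450,::-1],None,fx=2.5,fy=2.5))
print(mat(4),*[np.round(a,4) for a in cap(P,mat(4))])
E
```

```text
down [ 0.   0.4 -0.6] [ 0.6589 -0.1089  0.1014] 0.0495
t 10.1
[ 0.65893556 -0.10885313] 0.1301 [ 0.6567 -0.1076] [0.0451 0.0455]
```

View pics/top1.png

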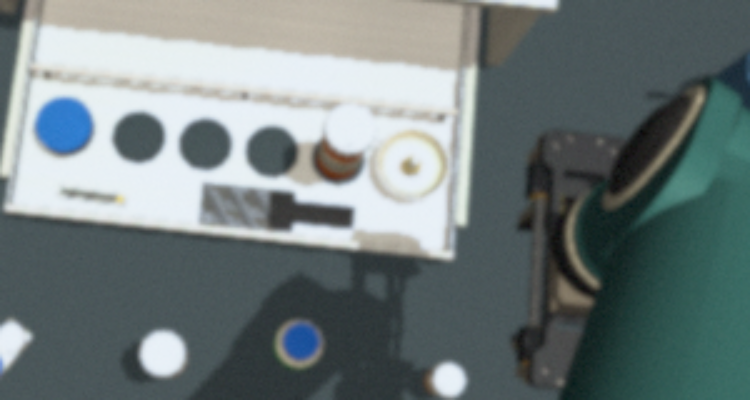

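The tallest vial stands upright on mat_4, next to the dish (crop pixel (340, 140)). Now the other three.

Run:
```python
from h import *
pick((.510,-.371),.074); place(2,.074)
pick((.4435,.068),.092); place(3,.092)
pick((.423,-.2135),.056); place(1,.056)
env.movel([.45,.25,.3],rate=.3)
p,d,P=cloud("top"); cv2.imwrite("pics/top2.png",cv2.resize(p[100:260,150:450,::-1],None,fx=2.5,fy=2.5))
q,_,_=cloud("scene"); cv2.imwrite("pics/scene2.png",cv2.resize(q[120:330,90:410,::-1],None,fx=2.4,fy=2.4))
for k in (1,2,3,4): print(k,mat(k),*[np.round(a,4) for a in cap(P,mat(k))])
print(cap(P,(.455,-.06)),env.sense()["t"])
```

```text
grip 0.0354 15.0 [ 0.51  -0.371  0.048]
lifted 0.0354 t 14.2667
down [ 0.5  0.9 -0.6] [0.6719 0.0345 0.0634] 0.0355
t 19.2
grip 0.0416 15.0 [0.4435 0.068  0.066 ]
lifted 0.0414 t 22.6917
down [-0.2  0.4 -0.3] [ 0.6654 -0.0372  0.0813] 0.042
t 26.7833
grip 0.0315 15.0 [ 0.423  -0.2135  0.03  ]
lifted 0.0313 t 30.6583
down [ 0.2  0.8 -1. ] [0.6785 0.1062 0.0453] 0.0315
t 35.525
1 [0.67856444 0.10625313] 0.0742 [0.6776 0.1053] [0.0291 0.0291]
2 [0.67202148 0.03455104] 0.0925 [0.6714 0.0328] [0.033  0.0323]
3 [ 0.66547852 -0.03715104] 0.1106 [ 0.6636 -0.0365] [0.0379 0.0368]
4 [ 0.65893556 -0.10885313] 0.1303 [ 0.6574 -0.1075] [0.0435 0.0454]
(np.float64(0.0891964880424653), array([ 0.45588177, -0.06374974]), array([0.03119743, 0.03139098])) 36.825
```

View pics/top2.png

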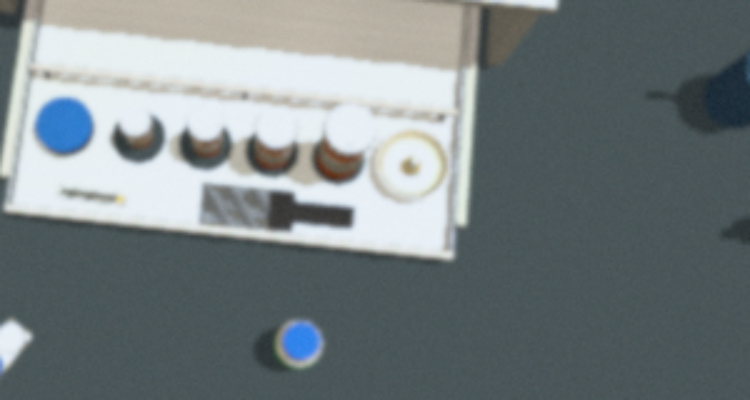

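View pics/scene2.png

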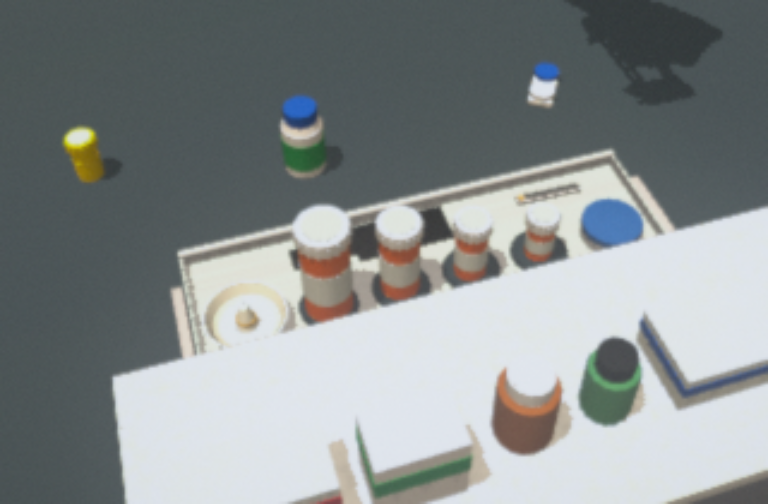

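All four vials stand upright and centred. In the scene crop they step down from the dish at (248, 315) to the tin at (612, 225). The dish and the bottle haven't moved.

```bash
python3 -c "
from h import *
print(workorder.finish_job())"
```

```text
the job is handed in; nothing more can be done
None
```

The job is handed in at about 37 s: the four orange vials stand upright within about 2 mm of their mat centres, tallest next to the ring dish down to shortest at the far end, and the dish and white bottle were left where they stood.

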